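Show the oak sample over the wet panel

TASK

Lift the lid of the plywood sample case right up so that it stands open by itself, draw the golden oak sample board up out of its slot, and hold it upright about a hand's breadth (10 cm) above the middle of the panel being grained, square to the panel, with its grained face turned to the panel's far edge so that the two can be compared from across the table. The panel's glaze is still wet, so nothing may touch it; leave the other two samples in their slots and the jars and the brush where they are. Finish while holding the board still there in the gripper: do not put it down or let go.

Things in the scene. Friction and masses are not known exactly. Their poses are not given: they have to be found in the camera images.
- case: Plywood sample case fixed to the table, left or right of its middle: 154 (x) x 222 (y) x 114 mm high, walls 9, floor 8 mm; origin at the centre of its underside, z up. Lid hinge along the +x (far) rim, the lid's free edge at -x (robot side). Three sample boards stand on edge inside, side by side, hidden while the lid is shut; which board is in which slot varies.
- slot_mid (a point): Centre of the middle slot at the case's floor (8 mm up); the other two lie 56 mm to either side along the case's y. Slots are 15 mm wide, made by battens 8 mm proud on the two end walls only. Boards (12 mm) stand parallel to the case's x, tops 6 mm below the rim, with 44 mm of free space between neighbours and 40 mm to the side walls.
- lid (a joint): Angle of the plywood lid (9 mm thick, 154 x 222 mm, 0.3 kg), rad: 0 shut (it may start up to 0.08 ajar), about 1.57 standing vertical, stop at 1.9. The stiff friction hinge keeps the lid wherever it is left; the handle takes about 3 to 6 N to move.
- lid_handle (a point): Middle of the round steel bar of the lid's bow handle: bar diameter 10 mm, 96 mm long parallel to the hinge, 38 mm above the lid's top face, 132 mm from the hinge line (22 mm from the free edge). It moves with the lid; the axes of this point are the lid's own (y along the bar and hinge, z out of the lid's outer face).
- lid_hinge (a point): Point on the lid's hinge axis, middle of the case's far rim, 114.5 mm above the table. The hinge axis runs along the case's y; the lid's underside starts at this height, so with the lid shut the handle bar's centre is 132 mm nearer the robot (case -x) and 47 mm higher.
- oak_mid (a point): Centre of the golden-yellow oak sample board (the one to show): 130 (x) x 12 (y) x 100 mm (z) high, about 0.11 kg. z up as it stands in its slot, +y out of its grained face (streaked golden; the edges have the same colour), -y out of its plain white back. In the case its axes are parallel to the case's: all grained faces look to the case's +y side.
- mahogany_mid (a point): Centre of the dark-red mahogany sample board, same size and axes; to be left in its slot.
- walnut_mid (a point): Centre of the very dark brown walnut sample board, same size and axes; to be left in its slot.
- panel: The wet panel being grained: yellow streaked board fixed flat on the table on the other side from the case, 380 (x) x 260 (y) x 12 mm thick; origin at the centre of its underside, x from its near short edge to its far short edge (away from the robot, within 0.15 rad), z up. Nothing may touch it.
- panel_mid (a point): Middle of the panel's upper face.
- panel_far (a point): Middle of the panel's far edge, on its upper face, 190 mm from its middle along the panel's +x.
- jar_ochre_mid (a point): Centre of a closed white plastic glaze jar with an ochre band and lid, 68 mm diameter, 92 mm high, standing on the strip of table between case and panel; leave alone.
- jar_brown_mid (a point): Centre of a closed white plastic glaze jar with a red-brown band and lid, 68 mm diameter, 92 mm high, standing on the strip of table between case and panel; leave alone.
- brush_mid (a point): Middle of a wide flogging brush lying flat on the same strip of table, beyond the jars, about 185 (x, bristles at +x) x 70 x 26 mm high; leave alone.

How it is judged:
By the outcome, as a careful person would: the job done as asked, in the order asked, and still so for the second after the job is handed in, while the arm keeps its last pose, push and grip.
It also fails if it takes over 61 s, if anything falls off the work surface, if the arm or the gripper's body presses on something with over 40 N, if the wrist force passes 120 N, or if a joint passes its speed limit or range.

ROBOT

A 6-joint arm with a two-finger parallel gripper is mounted at the origin on the work surface. World frame = base frame: x ahead of the robot, y to its left, z up, the work surface at z = 0. Lengths are in m, angles in degrees, forces in N, time in s.
With the tool pointing down it reaches from about 0.325 to 0.775 m from the base axis. Payload 5.5 kg.
Tool frame: the origin (TCP) lies at the centre of the arm's flange, where the gripper is bolted on; the fingertips stand 182 mm ahead of it and the grasp point (between the pads) lies 163 mm ahead of it; z points along the fingers, y is the direction in which the jaws open and shut (so a half turn about z gives the same grasp; the last joint's range is limited). The gripper opens to 88 mm and grips with 3 to 60 N. Pads are 20 mm wide; open, the fingers measure 115 mm over their backs; the gripper's body (75 mm by 178 mm) begins 61 mm behind the grasp point.
Start: joints at [66.595, 5.22, 70.514, -0, 104.267, -3.249], TCP at [0.207, 0.563, 0.405] pointing down, gripper open.
Joint ranges: [-164.24, 164.24], [-49.07, 125.15], [9.68, 141.18], [-86.29, 266.29], [3.28, 154.24], [-151.56, 151.56]. Speed limits (degrees/s): [147.25, 147.25, 172.46, 180, 180, 180].

INTERFACE

Orientations are given as [roll, pitch, yaw] about the fixed x, y, z axes, in that order (R = Rz(yaw) Ry(pitch) Rx(roll)).
In Python, from station import r gives the robot as it stands. The module is installed in compiled form; this text tells all that it offers. Calls block until the motion is done:
- r.reach(position, orientation): joint-space move of the TCP to a pose.
- r.servo_line(position, rotation=None, speed=0.15): straight line of the TCP; rotation=None keeps the orientation; speed is the mean speed in m/s.
- r.move_joints(angles): joint-space move.
- r.let_go() and r.grab(squeeze=None): open the fingers fully, or close them until they stop; squeeze is the grip in N (None keeps the last).
- r.wait(seconds).
- r.inverse_kinematics(position, orientation): joint angles nearest the present ones, or None.
- r.sense(): the state.
- r.snapshot(name): name is "scene" or "top" or "wrist"; returns a dict with "frame" (420x560x3 uint8, red, green, blue), "fx", "fy", "cx", "cy" (pixels), "R" (3x3) and "t" (3): a world point X has camera coordinates R X + t. Camera axes: x right, y down, z forward; pixel columns grow to the right and rows downward; lengths in m; the calibration is good to about 2 mm. A picture is of the moment at which its call begins. There is no depth.
A pose or a line that the arm cannot do raises r.IKError and nothing moves.
- r.hand_in(): hands the job in, once; it reports no verdict.
The state is a dict: "clock": time; "joints": joint angles; "joint_vel": joint speeds; "joint_torque": joint torques, N m; "tcp_pos": TCP position; "orientation": TCP orientation; "contact_force": force on the tool from outside, world axes, zero at the start; "torque": the same for the moment, N m; "opening": finger opening in m.
Only numpy, scipy, OpenCV 4.12 (cv2) and the standard library are available. Lean on these libraries where they do the work, as an engineer would, in place of code of your own. Each camera call takes 0.05 s, during which the arm holds its last target.

## Working session

There is one attempt and no reset: what is moved stays moved. The work goes in short steps, each a Python script; the robot and the scene stay as the last script left them, time stands still between calls to the robot, and variables do not carry over. Pictures are saved under pics/ and viewed, and the job is handed in when it is done.

```bash
mkdir -p pics; python3 - <<'E'
from station import r
import cv2
for n in ("scene","top","wrist"):
    s=r.snapshot(n); cv2.imwrite(f"pics/{n}0.png",s["frame"][:,:,::-1]); print(n,s["fx"],s["cx"],s["cy"],s["R"],s["t"])
print(r.sense())
E
```

```text
scene 390.323601562523 280.15343312917986 213.98603827706467 [[ 0.27237421  0.96214145  0.00980404]
 [ 0.69282926 -0.18904329 -0.69588092]
 [-0.66768248  0.19633254 -0.71809027]] [-0.14097425 -0.34332253  1.34572779]
top 460.21871186514886 272.1557196037651 215.5621033730992 [[ 0.01426305 -0.99975884  0.01669792]
 [-0.99458325 -0.01590482 -0.10271905]
 [ 0.10295985 -0.01514239 -0.99457025]] [-0.03300524  0.6184754   1.14398893]
wrist 299.94037284720093 288.81622059593866 206.08236705329443 [[ 0.3447241   0.93870147 -0.00220218]
 [ 0.8973039  -0.32883062  0.29447602]
 [ 0.27570093 -0.10348901 -0.95565633]] [-0.59914613 -0.03461792  0.39292233]
{'clock': 0.15, 'joints': array([ 6.65953884e+01,  5.25419368e+00,  7.05652778e+01,  2.77393913e-03,
        1.04266194e+02, -3.24981887e+00]), 'joint_vel': array([-0.03586356, -0.0353154 , -0.14129481,  0.0335942 ,  0.10337574,
        0.05088567]), 'joint_torque': array([ 1.60548938e-03, -4.47043920e+01, -4.06907129e+01,  6.98528392e-02,
        2.74198857e-02, -8.22735365e-05]), 'tcp_pos': array([0.20676203, 0.56330765, 0.40376344]), 'orientation': array([-1.79914624e+02, -7.54145919e-03,  1.59845883e+02]), 'contact_force': array([0.2285388 , 0.49290387, 0.19614836]), 'torque': array([ 0.01251048,  0.02973884, -0.00700218]), 'opening': 0.08792916677308303}
```

View pics/scene0.png

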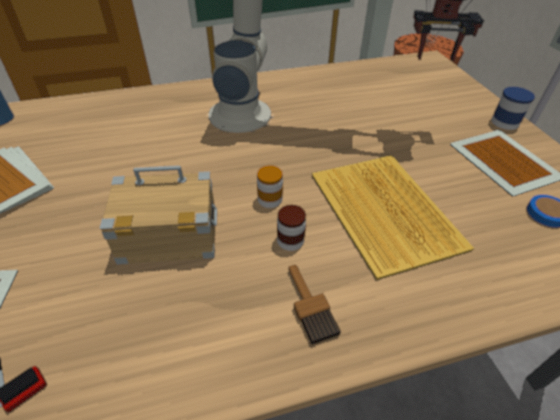

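View pics/top0.png

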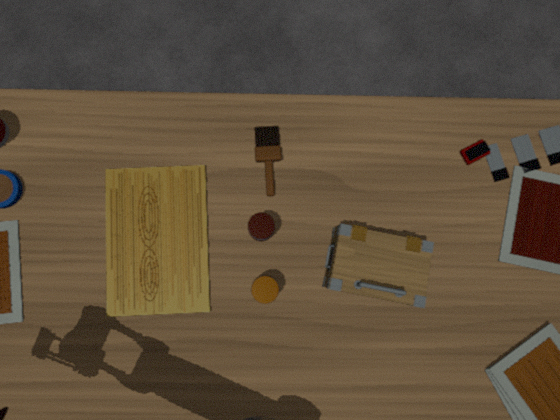

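View pics/wrist0.png

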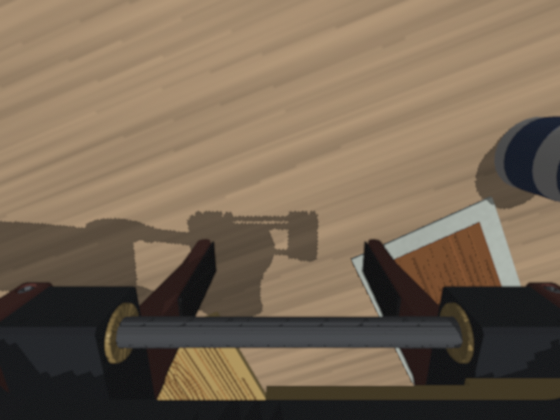

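```bash
python3 - <<'E'
import cv2
a=cv2.imread("pics/top0.png")[205:320,315:450]; cv2.imwrite("pics/ct.png",cv2.resize(a,None,fx=5.5,fy=5,interpolation=cv2.INTER_CUBIC) if 0 else cv2.resize(a,None,fx=5,fy=5,interpolation=cv2.INTER_CUBIC))
a=cv2.imread("pics/scene0.png")[155:275,90:230]; cv2.imwrite("pics/cs.png",cv2.resize(a,None,fx=5,fy=5,interpolation=cv2.INTER_CUBIC))
E
```

```text
(no output)
```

View pics/ct.png

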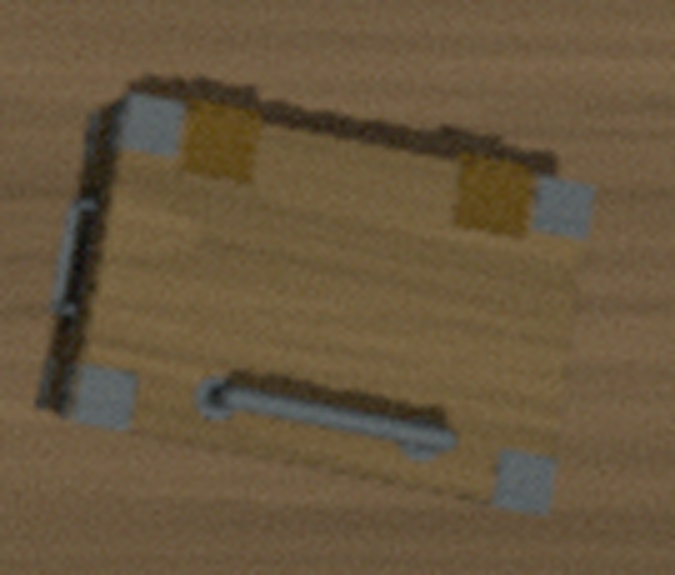

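View pics/cs.png

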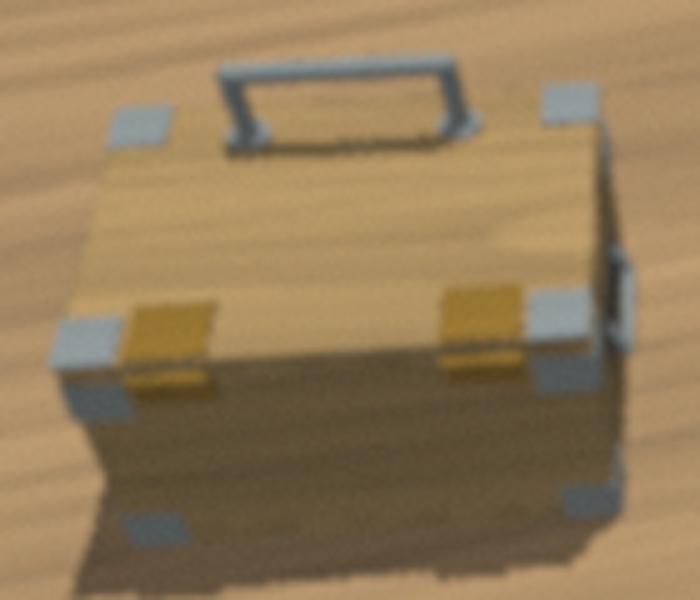

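```bash
cat > h.py <<'E'
from station import r
import numpy as np, cv2
def ray(s,uv):
    R=np.array(s["R"]);t=np.array(s["t"]);d=R.T@np.array([(uv[0]-s["cx"])/s["fx"],(uv[1]-s["cy"])/s["fy"],1.]);return -R.T@t,d/np.linalg.norm(d)
def plane(s,uv,z):
    o,d=ray(s,uv);return o+d*(z-o[2])/d[2]
def tri(s1,u1,s2,u2):
    o1,d1=ray(s1,u1);o2,d2=ray(s2,u2)
    k=np.linalg.lstsq(np.c_[d1,-d2],o2-o1,rcond=None)[0]
    a=o1+k[0]*d1;b=o2+k[1]*d2;return (a+b)/2,np.linalg.norm(a-b)
def proj(s,X):
    p=np.array(s["R"])@X+np.array(s["t"]);return np.array([s["fx"]*p[0]/p[2]+s["cx"],s["fy"]*p[1]/p[2]+s["cy"]])
E
python3 - <<'E'
from h import *
np.set_printoptions(precision=4,suppress=True)
T=r.snapshot("top");S=r.snapshot("scene")
ct=lambda x,y:((x+.5)/5-.5+315,(y+.5)/5-.5+205)
cs=lambda x,y:((x+.5)/5-.5+90,(y+.5)/5-.5+155)
L={"FL":((122,93),(597,345)),"FR":((595,182),(50,370)),"NR":((552,513),(112,108)),"NL":((75,425),(597,84)),"hL":((203,388),(457,62)),"hR":((456,438),(219,71))}
for k,(a,b) in L.items():
    print(k,tri(T,ct(*a),S,cs(*b)),plane(T,ct(*a),.1235),plane(S,cs(*b),.1235))
f=T["frame"].astype(int); 
hsv=cv2.cvtColor(T["frame"],cv2.COLOR_RGB2HSV)
print(hsv[200,120],hsv[380-150,400-50],hsv[60+280,300],hsv[289,265],hsv[226,260])
m=cv2.inRange(hsv,(20,120,70),(32,255,255)); cv2.imwrite("pics/m.png",m)
m=cv2.morphologyEx(m,cv2.MORPH_OPEN,np.ones((5,5)))
c=max(cv2.findContours(m,0,1)[0],key=cv2.contourArea)
b=cv2.minAreaRect(cv2.convexHull(c)); print(b)
P=np.array([plane(T,p,.012) for p in cv2.boxPoints(b)]);print(P,P.mean(0),[np.linalg.norm(P[i]-P[i-1]) for i in range(4)])
for n,uv in (("ochre",(265,289)),("brown",(261,226))): print(n,plane(T,uv,.092))
for uv in ((267,126),(268,155),(269,195)):print(plane(T,uv,.02))
E
```

```text
FL (array([ 0.5944, -0.1805,  0.1182]), np.float64(0.001004369528966644)) [ 0.5939 -0.1801  0.1235] [ 0.5996 -0.1801  0.1235]
FR (array([ 0.5552, -0.4013,  0.1252]), np.float64(0.003011377149931037)) [ 0.5553 -0.4035  0.1235] [ 0.554  -0.4003  0.1235]
NR (array([ 0.4024, -0.3753,  0.1354]), np.float64(0.0013234121299069313)) [ 0.4013 -0.3801  0.1235] [ 0.3872 -0.3782  0.1235]
NL (array([ 0.4394, -0.1559,  0.1319]), np.float64(0.002033131773353289)) [ 0.4387 -0.1581  0.1235] [ 0.4294 -0.1544  0.1235]
hL (array([ 0.4579, -0.2121,  0.1713]), np.float64(0.007239210104032663)) [ 0.4566 -0.2178  0.1235] [ 0.3951 -0.2175  0.1235]
hR (array([ 0.4382, -0.3191,  0.1738]), np.float64(0.0026558220056012577)) [ 0.4351 -0.3358  0.1235] [ 0.3721 -0.329   0.1235]
[ 21 145 120] [10 16 96] [ 14 106 111] [ 19 205 113] [  6 143  59]
((156.28079223632812, 257.4239501953125), (113.80347442626953, 102.94283294677734), 88.09085083007812)
[[0.6486 0.415  0.012 ]
 [0.662  0.1493 0.012 ]
 [0.3709 0.1313 0.012 ]
 [0.3591 0.3905 0.012 ]] [0.5101 0.2715 0.012 ] [np.float64(0.2905232813341551), np.float64(0.2660358058703135), np.float64(0.2916551369641566), np.float64(0.25948776075867314)]
ochre [ 0.4364 -0.0082  0.092 ]
brown [0.5869 0.0039 0.092 ]
[ 0.8571 -0.0069  0.02  ]
[ 0.7793 -0.0107  0.02  ]
[ 0.6736 -0.0149  0.02  ]
```

View pics/m.png

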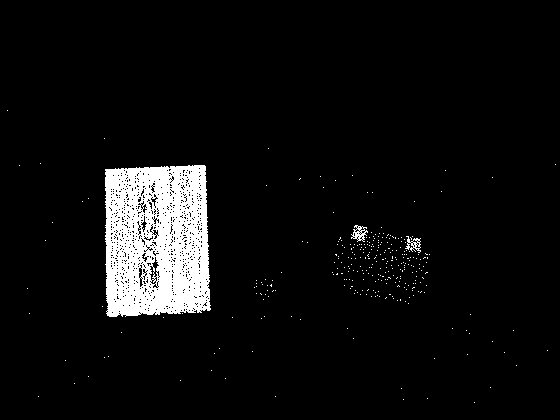

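```bash
python3 - <<'E'
from h import *
np.set_printoptions(precision=4,suppress=True)
T=r.snapshot("top");S=r.snapshot("scene")
hsv=cv2.cvtColor(T["frame"],cv2.COLOR_RGB2HSV)
for n,s,roi in (("top",T,(60,120,260,340)),("scene",S,(300,140,500,290))):
    hsv=cv2.cvtColor(s["frame"],cv2.COLOR_RGB2HSV)
    m=cv2.inRange(hsv,(18,115,60),(34,255,255));k=np.zeros_like(m);k[roi[1]:roi[3],roi[0]:roi[2]]=255;m&=k
    m=cv2.morphologyEx(cv2.morphologyEx(m,cv2.MORPH_OPEN,np.ones((2,2))),cv2.MORPH_CLOSE,np.ones((15,15)))
    m=cv2.morphologyEx(m,cv2.MORPH_OPEN,np.ones((15,15)))
    c=cv2.convexHull(max(cv2.findContours(m,0,1)[0],key=cv2.contourArea))
    q=cv2.approxPolyDP(c,8,True)[:,0]; print(n,q.tolist())
    P=np.array([plane(s,p,.012) for p in q]);print(P[:,:2],P.mean(0),[np.linalg.norm(P[i]-P[i-1]).round(4) for i in range(len(q))])
yaw=-9.9
cx=np.array([np.cos(np.radians(yaw)),np.sin(np.radians(yaw)),0])
H=np.array([.5745,-.291,.1145])
for th in (.07,.5,1,1.57,1.85):
    p=H+cx*(-.132*np.cos(th)+.047*np.sin(th))+np.array([0,0,.132*np.sin(th)+.047*np.cos(th)])
    print(th,p,r.inverse_kinematics(p+[0,0,.163],[180,0,80.1]))
E
```

```text
top [[205, 166], [210, 311], [108, 316], [106, 170]]
[[0.7488 0.154 ]
 [0.3748 0.1304]
 [0.3592 0.3873]
 [0.7336 0.4115]] [0.5541 0.2708 0.012 ] [np.float64(0.2579), np.float64(0.3747), np.float64(0.2574), np.float64(0.3752)]
scene [[395, 158], [466, 238], [466, 253], [375, 277], [319, 172]]
[[0.3746 0.3966]
 [0.7052 0.4158]
 [0.7456 0.3884]
 [0.7509 0.1525]
 [0.3767 0.1552]] [0.5906 0.3017 0.012 ] [np.float64(0.2413), np.float64(0.3311), np.float64(0.0489), np.float64(0.236), np.float64(0.3743)]
0.07 [ 0.448  -0.2689  0.1706] [-34.7051  -6.9074  89.7071   0.      97.2003 -24.8051]
0.5 [ 0.4826 -0.275   0.219 ] [-33.1825  -1.8648  80.023    0.     101.8418 -23.2825]
1 [ 0.5432 -0.2855  0.251 ] [-30.905    7.4847  67.1361   0.     105.3792 -21.005 ]
1.57 [ 0.6207 -0.2991  0.2465] [-28.5542  19.6835  53.4968   0.     106.8197 -18.6542]
1.85 [ 0.6548 -0.305   0.2284] [-27.6735  25.161   48.4794   0.     106.3596 -17.7735]
```

```bash
python3 - <<'E'
from h import *
np.set_printoptions(precision=4,suppress=True)
r.reach([.30,.30,.46],[180,0,130]) if 0 else None
o=[180,0,80.1]
r.reach([.448,-.268,.42],o)
s=r.snapshot("wrist"); cv2.imwrite("pics/w1.png",s["frame"][:,:,::-1])
for y in (-.32,-.268,-.216): print(proj(s,np.array([.448-(y+.268)*-.175,y,.1715])))
print(r.sense()["clock"],r.sense()["tcp_pos"],r.sense()["orientation"])
E
```

```text
[290.0099 277.0184]
[290.1835 219.3544]
[290.3808 153.8039]
3.4333 [ 0.4483 -0.2675  0.42  ] [180.      -0.0069  80.167 ]
```

View pics/w1.png

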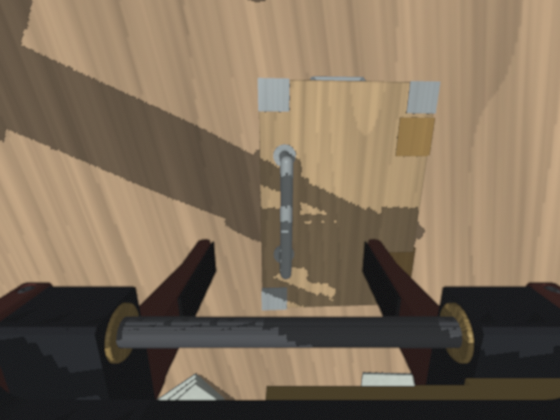

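```bash
python3 - <<'E'
from h import *
np.set_printoptions(precision=3,suppress=True)
r.servo_line([.4455,-.2675,.172+.163],speed=.12)
print(r.sense()["contact_force"])
r.grab(8)
s=r.sense();print(s["clock"],s["tcp_pos"],s["opening"],s["contact_force"],s["torque"])
E
```

```text
[ 0.597 -0.216 -0.236]
5.4667 [ 0.446 -0.268  0.335] 0.009638978297755368 [ 2.424  0.224 -0.787] [-0.163 -0.395 -0.123]
```

```bash
python3 - <<'E'
from h import *
np.set_printoptions(precision=3,suppress=True)
yaw=-9.9
cx=np.array([np.cos(np.radians(yaw)),np.sin(np.radians(yaw)),0])
def bar(th): return cx*(-.132*np.cos(th)+.047*np.sin(th))+np.array([0,0,.132*np.sin(th)+.047*np.cos(th)])
p0=r.sense()["tcp_pos"]; th0=.07
base=p0-bar(th0)
for th in np.linspace(th0,1.86,13)[1:]:
    r.servo_line(base+bar(th),speed=.12)
    s=r.sense();print(round(th,2),s["clock"].__round__(2),s["contact_force"],s["opening"])
    if np.linalg.norm(s["contact_force"])>30: break
s=r.snapshot("top"); cv2.imwrite("pics/t2.png",s["frame"][:,:,::-1])
s=r.snapshot("scene"); cv2.imwrite("pics/s2.png",s["frame"][:,:,::-1])
E
```

```text
0.22 5.79 [-1.667  0.94   2.344] 0.009406478229592176
0.37 6.12 [-4.924  0.527  5.678] 0.009728299439107127
0.52 6.44 [-6.58   0.612  8.757] 0.009409539538996797
0.67 6.77 [-4.144  0.448  8.126] 0.009460230529163999
0.82 7.09 [-2.696 -0.557  8.852] 0.009743773195419225
0.97 7.42 [-0.45  -1.69   6.073] 0.00941549412769288
1.11 7.74 [ 0.239 -3.362  5.506] 0.009877503308927534
1.26 8.07 [ 2.201 -2.672  4.476] 0.00949788840484747
1.41 8.39 [ 3.012 -2.584  4.289] 0.009628282943625196
1.56 8.72 [ 4.158 -2.382  1.482] 0.009782760828915117
1.71 9.04 [ 3.057 -1.882 -0.825] 0.009757479092335363
1.86 9.37 [ 2.892 -1.599 -2.199] 0.009835225906939752
```

View pics/s2.png

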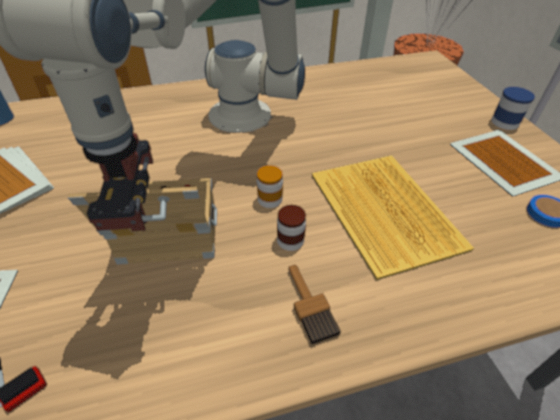

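View pics/t2.png

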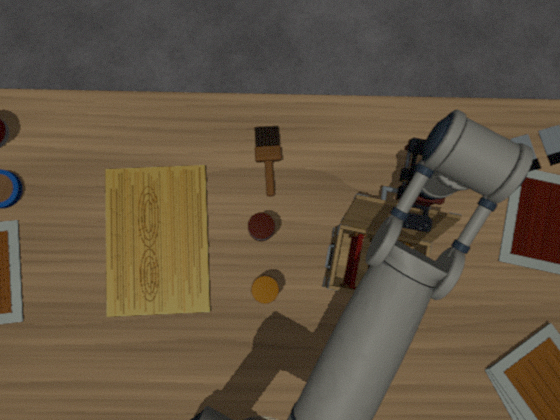

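```bash
python3 - <<'E'
from h import *
np.set_printoptions(precision=3,suppress=True)
r.let_go(); s=r.sense();print(s["clock"],s["contact_force"],s["tcp_pos"])
p=s["tcp_pos"]
r.servo_line(p+[.005,-.001,.10],speed=.15); print(r.sense()["contact_force"])
q=r.inverse_kinematics([.50,-.28,.50],[180,0,118]); print(q)
r.reach([.42,-.10,.50],[180,0,118])
for n in ("top","scene","wrist"):
    s=r.snapshot(n); cv2.imwrite(f"pics/{n}3.png",s["frame"][:,:,::-1])
print(r.sense()["clock"])
E
```

```text
10.725 [ 3.406 -0.244  3.094] [ 0.654 -0.304  0.392]
[-1.032  0.744 -0.256]
[-32.65    3.434  62.611   0.    113.956 -60.65 ]
12.8917
```

View pics/scene3.png

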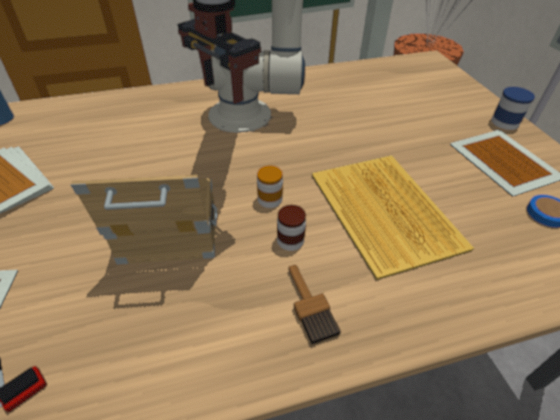

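View pics/top3.png

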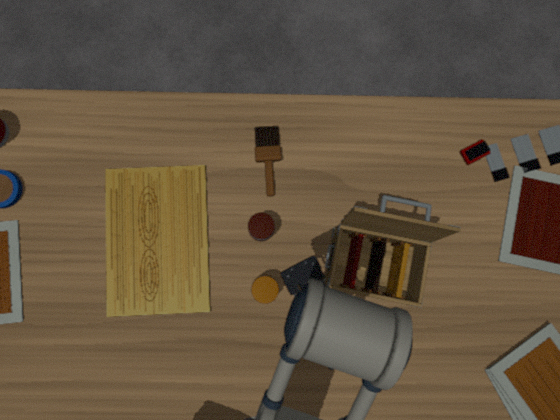

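View pics/wrist3.png

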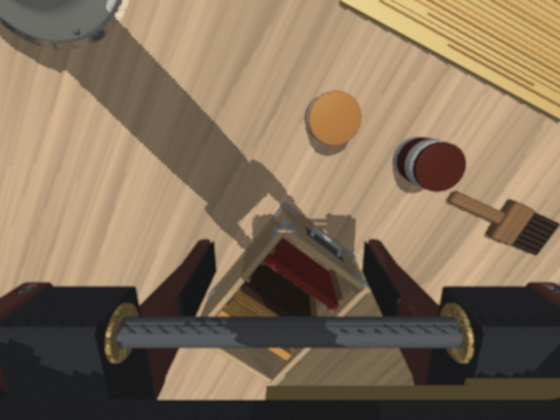

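```bash
python3 - <<'E'
import cv2
a=cv2.imread("pics/top3.png")[185:315,320:465]; cv2.imwrite("pics/ct3.png",cv2.resize(a,None,fx=4.5,fy=4.5,interpolation=cv2.INTER_CUBIC))
E
```

```text
(no output)
```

View pics/ct3.png

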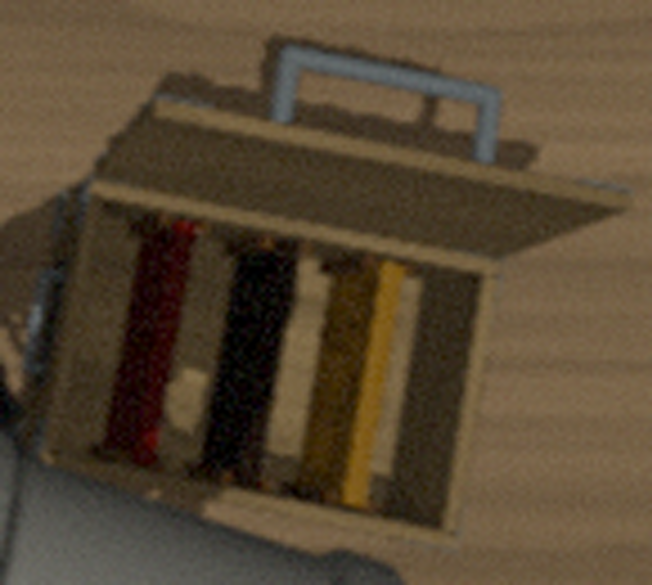

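```bash
python3 - <<'E'
from h import *
np.set_printoptions(precision=4,suppress=True)
T=r.snapshot("top")
c=lambda x,y:((x+.5)/4.5-.5+320,(y+.5)/4.5-.5+185)
a=plane(T,c(393,263),.108);b=plane(T,c(355,505),.108)
print("oak",a,b,(a+b)/2,np.linalg.norm(a-b),np.degrees(np.arctan2(*(a-b)[1::-1])))
hsv=cv2.cvtColor(T["frame"],cv2.COLOR_RGB2HSV); 
m=cv2.inRange(hsv,(15,150,110),(30,255,255));k=np.zeros_like(m);k[235:305,370:420]=255;m&=k
ys,xs=np.nonzero(m);rc=cv2.minAreaRect(np.c_[xs,ys].astype(np.float32));print(rc)
q=plane(T,rc[0],.108);print("strip centre",q)
P=[plane(T,c(*u),.114) for u in ((495,262),(455,535),(90,185))];print(P)
cx=np.array([np.cos(np.radians(-9.9)),np.sin(np.radians(-9.9))]);cy=np.array([-cx[1],cx[0]])
H=np.array([.5738,-.291]);C=H-cx*.077;print("case C",C,"pred oak",C-cy*.056)
for u in ((290,55),(495,97)):print(plane(T,c(*u),.235))
E
```

```text
oak [ 0.5502 -0.3452  0.108 ] [ 0.4232 -0.3231  0.108 ] [ 0.4867 -0.3341  0.108 ] 0.12892345264880317 -9.839182447168996
((402.95947265625, 269.7432556152344), (4.767570495605469, 53.75846862792969), 9.462322235107422)
strip centre [ 0.4868 -0.3346  0.108 ]
[array([ 0.5513, -0.3974,  0.114 ]), array([ 0.4089, -0.3735,  0.114 ]), array([ 0.5887, -0.1831,  0.114 ])]
case C [ 0.4979 -0.2778] pred oak [ 0.4883 -0.3329]
[ 0.6418 -0.2583  0.235 ]
[ 0.6234 -0.3555  0.235 ]
```

```bash
python3 - <<'E'
from h import *
np.set_printoptions(precision=3,suppress=True)
cx=np.array([np.cos(np.radians(-9.9)),np.sin(np.radians(-9.9)),0])
H=np.array([.5738,-.291,0]);o=[180,0,80.1]
A=H-.085*cx; A[2]=.43
r.reach(A,o)
A[2]=.392; r.servo_line(A,speed=.12)
B=H-.028*cx;B[2]=.392
r.servo_line(B,speed=.08);s=r.sense();print(s["clock"],s["contact_force"])
r.servo_line(A+[0,0,.03],speed=.15)
T=r.snapshot("top");cv2.imwrite("pics/t4.png",cv2.resize(T["frame"][185:315,320:465,::-1],None,fx=4.5,fy=4.5,interpolation=cv2.INTER_CUBIC))
print(r.sense()["clock"])
E
```

```text
15.0917 [ 0.389  0.608 -0.342]
15.725
```

View pics/t4.png

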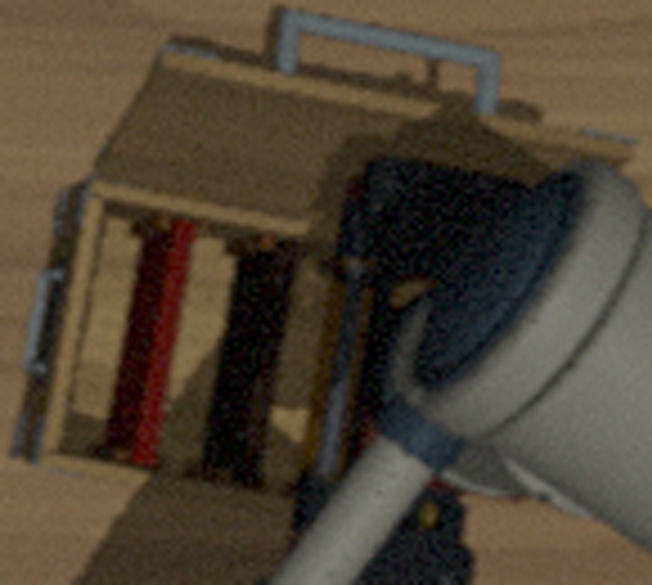

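```bash
python3 - <<'E'
from h import *
np.set_printoptions(precision=3,suppress=True)
cx=np.array([np.cos(np.radians(-9.9)),np.sin(np.radians(-9.9)),0]);cy=np.array([-cx[1],cx[0],0])
O=np.array([.487,-.334,0]);G=O+.002*cy-.006*cx
o=[180,0,118]
G[2]=.36; r.reach(G,o)
G[2]=.312; r.servo_line(G,speed=.12); s=r.sense();print(s["clock"],s["contact_force"])
W=r.snapshot("wrist");cv2.imwrite("pics/w5.png",W["frame"][:,:,::-1])
S=r.snapshot("scene");cv2.imwrite("pics/s5.png",cv2.resize(S["frame"][60:300,30:300,::-1],None,fx=2.4,fy=2.4,interpolation=cv2.INTER_CUBIC))
E
```

```text
17.0167 [-0.347  0.012 -1.122]
```

View pics/w5.png

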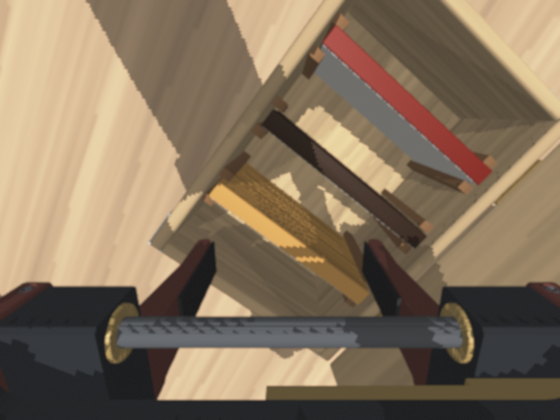

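View pics/s5.png

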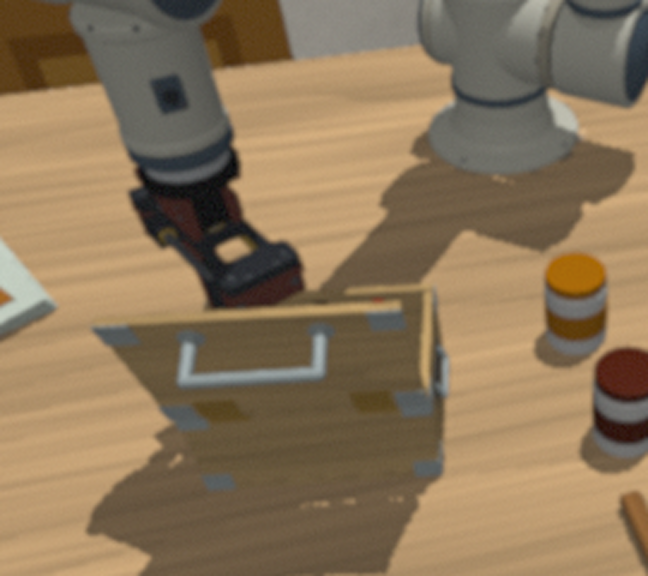

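```bash
python3 - <<'E'
from h import *
np.set_printoptions(precision=4,suppress=True)
cx=np.array([np.cos(np.radians(-9.9)),np.sin(np.radians(-9.9)),0]);cy=np.array([-cx[1],cx[0],0])
W=r.snapshot("wrist");O=np.array([.487,-.334,.108])
for a in (-.065,.065):
  for b in (-.006,.006): print(a,b,proj(W,O+a*cx+b*cy))
s=r.sense();t=s["tcp_pos"];p=np.radians(118);y=np.array([np.sin(p),-np.cos(p),0])
for k in(-.044,.044): print(k,proj(W,t+k*y-[0,0,.182]), ((t+k*y-O)@cx,(t+k*y-O)@cy))
cv2.imwrite("pics/w5b.png",cv2.resize(W["frame"][150:350,180:420,::-1],None,fx=3,fy=3,interpolation=cv2.INTER_CUBIC))
E
```

```text
-0.065 -0.006 [209.8372 197.5789]
-0.065 0.006 [220.287  183.1996]
0.065 -0.006 [360.3705 303.929 ]
0.065 0.006 [371.6349 292.5397]
-0.044 [216.6181 256.5641] (np.float64(-0.04051950328449345), np.float64(-0.025072905475009087))
0.044 [363.5493 256.5072] (np.float64(0.028919896180959363), np.float64(0.028984192133697982))
```

View pics/w5b.png

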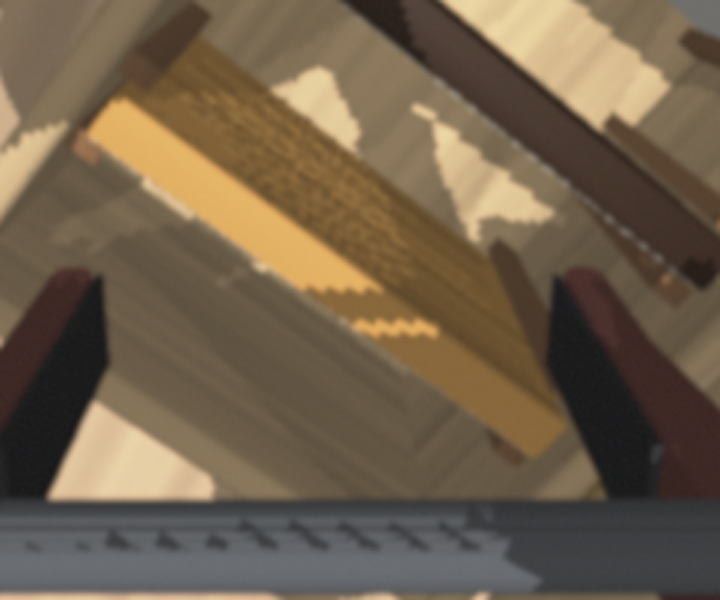

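```bash
python3 - <<'E'
from h import *
np.set_printoptions(precision=3,suppress=True)
p=r.sense()["tcp_pos"]
for z in (.295,.283,.271,.259):
    r.servo_line([p[0],p[1],z],speed=.08); s=r.sense(); print(z,s["clock"],s["contact_force"],s["torque"])
    if np.linalg.norm(s["contact_force"])>8: break
T=r.snapshot("top");cv2.imwrite("pics/t6.png",cv2.resize(T["frame"][165:315,320:465,::-1],None,fx=4,fy=4))
W=r.snapshot("wrist");cv2.imwrite("pics/w6.png",W["frame"][:,:,::-1])
E
```

```text
0.295 17.5333 [ 0.952 -0.529  0.274] [-0.098  0.016  0.067]
0.283 17.8333 [0.4   0.258 0.263] [-0.009 -0.021 -0.021]
0.271 18.1333 [-1.163 -0.074  0.239] [-0.018 -0.018  0.004]
0.259 18.4333 [ 0.09  -0.568 -0.298] [-0.032  0.033 -0.03 ]
```

View pics/w6.png

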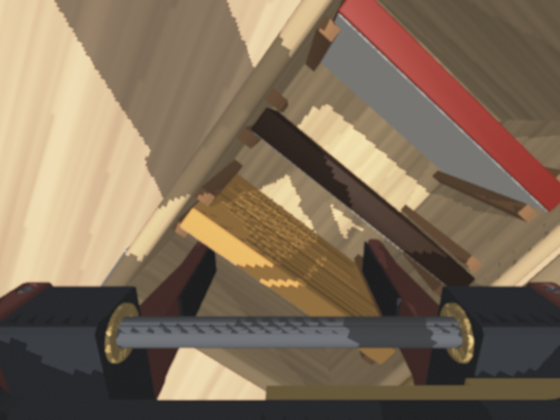

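View pics/t6.png

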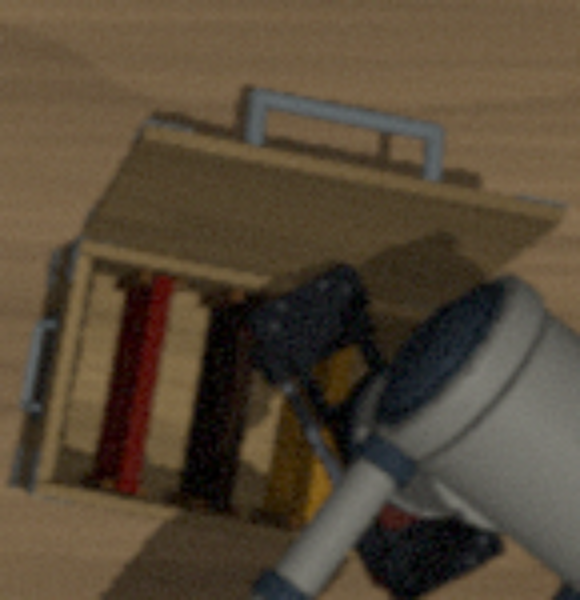

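```bash
python3 - <<'E'
from h import *
np.set_printoptions(precision=3,suppress=True)
cx=np.array([np.cos(np.radians(-9.9)),np.sin(np.radians(-9.9)),0]);cy=np.array([-cx[1],cx[0],0])
p=r.sense()["tcp_pos"]
p=p-.0015*cy; r.servo_line(p,speed=.05)
def st(k): s=r.sense();print(k,round(s["clock"],2),s["opening"].__round__(4),s["contact_force"],s["torque"])
st("pre")
r.grab(3); st("grab")
r.reach(p,[180,0,124]); st("rot6")
E
```

```text
pre 18.78 0.0879 [ 0.082 -0.24  -0.469] [-0.072 -0.019 -0.018]
grab 19.55 0.0418 [-1.188  0.654 -0.143] [-0.16   0.116  0.121]
rot6 19.8 0.0352 [-1.189 -0.911 -0.437] [-0.162  0.14   0.416]
```

```bash
python3 - <<'E'
from h import *
np.set_printoptions(precision=3,suppress=True)
cx=np.array([np.cos(np.radians(-9.9)),np.sin(np.radians(-9.9)),0]);cy=np.array([-cx[1],cx[0],0])
p=np.array([.487,-.334,.259])-.005*cx
def st(k): s=r.sense();print(k,round(s["clock"],2),s["opening"].__round__(4),s["contact_force"],s["torque"])
for a in (134,146,158,166,170.1):
    r.reach(p,[180,0,a]); st(a)
r.grab(4);st("g")
W=r.snapshot("wrist");cv2.imwrite("pics/w7.png",W["frame"][:,:,::-1])
E
```

```text
134 20.09 0.0274 [ 1.717  0.131 -0.232] [ 0.041 -0.148  0.204]
146 20.41 0.0204 [-0.202  1.609 -0.3  ] [ 0.2   -0.119  0.105]
158 20.73 0.0154 [ 0.998  1.35  -1.185] [ 0.167 -0.111  0.1  ]
166 20.98 0.0128 [0.605 0.081 0.024] [ 0.13  -0.113  0.026]
170.1 21.23 0.0123 [-0.776  0.481 -0.666] [-0.034 -0.05  -0.015]
g 21.45 0.0121 [ 0.347 -0.402 -0.405] [ 0.038 -0.018 -0.   ]
```

View pics/w7.png

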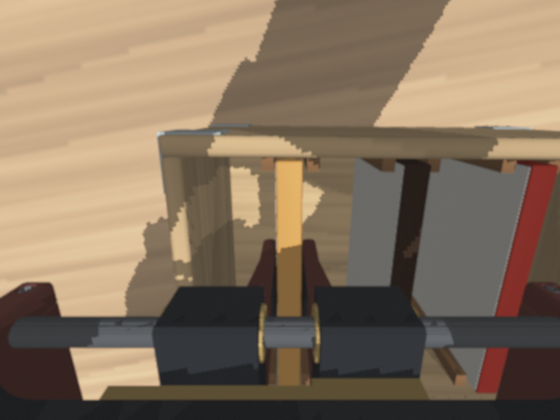

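```bash
python3 - <<'E'
from h import *
np.set_printoptions(precision=3,suppress=True)
def st(k): s=r.sense();print(k,round(s["clock"],2),s["opening"].__round__(4),s["contact_force"],s["torque"])
r.grab(25); st("g")
p=r.sense()["tcp_pos"]
for dz in (.03,.07,.165):
    r.servo_line(p+[0,0,dz],speed=.08); st(dz)
W=r.snapshot("wrist");cv2.imwrite("pics/w8.png",W["frame"][:,:,::-1])
S=r.snapshot("scene");cv2.imwrite("pics/s8.png",S["frame"][:,:,::-1])
E
```

```text
g 21.72 0.0121 [ 0.142 -0.706 -0.261] [-0.004  0.036  0.038]
0.03 22.24 0.0118 [-0.071 -0.246 -1.544] [0.035 0.019 0.016]
0.07 22.89 0.0117 [ 0.15   0.391 -1.387] [-0.015 -0.014 -0.017]
0.165 24.23 0.012 [-0.074 -1.125  0.106] [0.04  0.014 0.003]
```

View pics/w8.png

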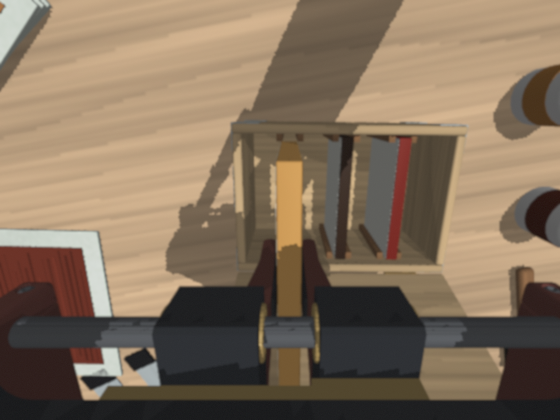

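View pics/s8.png

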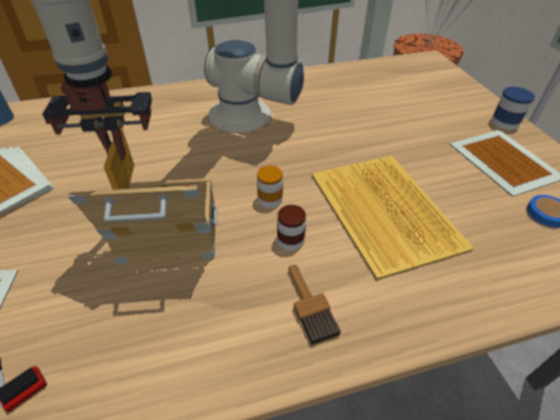

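```bash
python3 - <<'E'
from h import *
np.set_printoptions(precision=3,suppress=True)
def st(k): s=r.sense();print(k,round(s["clock"],2),s["opening"].__round__(4),s["contact_force"],s["tcp_pos"],s["orientation"],s["joints"])
r.reach([.55,-.02,.44],[180,0,130]); st(1)
r.reach([.5537,.276,.43],[180,0,93.65]); st(2)
r.servo_line([.5537,.276,.363],speed=.08); r.wait(.5); st(3)
for n in ("top","scene","wrist"):
    s=r.snapshot(n); cv2.imwrite(f"pics/{n}9.png",s["frame"][:,:,::-1])
E
```

```text
1 25.55 0.0121 [ 0.064  0.342 -0.895] [ 0.55  -0.021  0.44 ] [-179.978    0.011  130.006] [ -5.672  -1.865  74.154  -0.025 107.719 -45.686]
2 26.68 0.0116 [ 0.374 -0.076 -0.556] [0.554 0.275 0.43 ] [180.      0.032  93.608] [ 23.233   8.558  64.339  -0.032 107.114  19.616]
3 28.17 0.012 [ 0.292  0.107 -1.38 ] [0.554 0.276 0.363] [179.998  -0.     93.649] [ 23.343   7.854  71.893  -0.    100.252  19.693]
```

View pics/scene9.png

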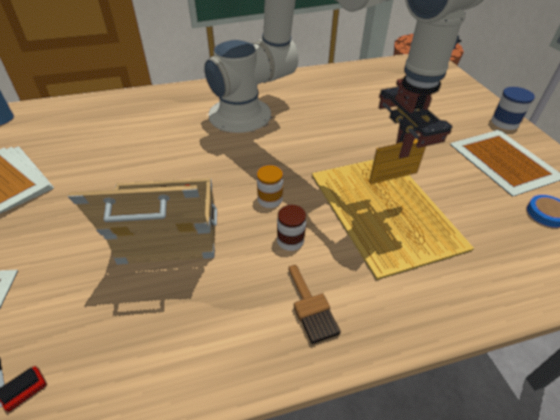

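View pics/top9.png

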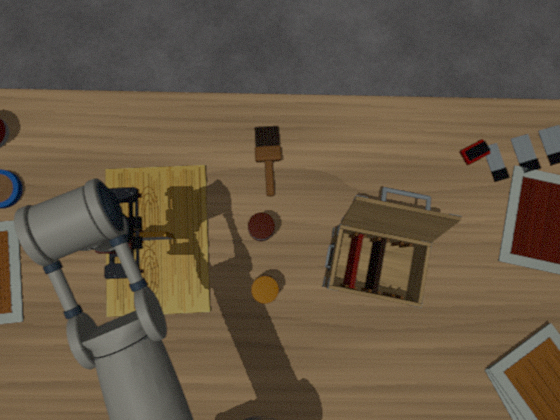

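View pics/wrist9.png

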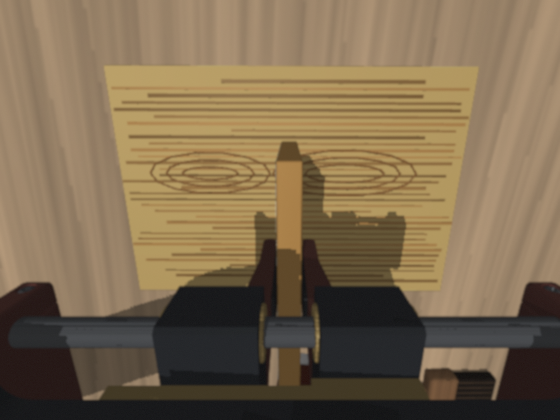

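```bash
python3 - <<'E'
from h import *
np.set_printoptions(precision=1,suppress=True)
S=r.snapshot("scene");a=np.radians(3.65);px=np.array([np.cos(a),np.sin(a),0]);bx=np.array([np.sin(a),-np.cos(a),0])
C=np.array([.554,.271,.162]);f=S["frame"][120:210,350:440,::-1]
im=cv2.resize(f,None,fx=6,fy=6,interpolation=cv2.INTER_CUBIC)
for u in(-.065,.065):
  for z in(-.05,.05):
    q=proj(S,C+px*.006+bx*u+[0,0,z]);print(q);cv2.circle(im,tuple(int(v) for v in (q-[350,120]+.5)*6),4,(0,0,255),1)
cv2.imwrite("pics/chk.png",im)
E
```

```text
[416.4 173.4]
[427.8 139.6]
[369.4 184.8]
[377.3 150.7]
```

View pics/chk.png

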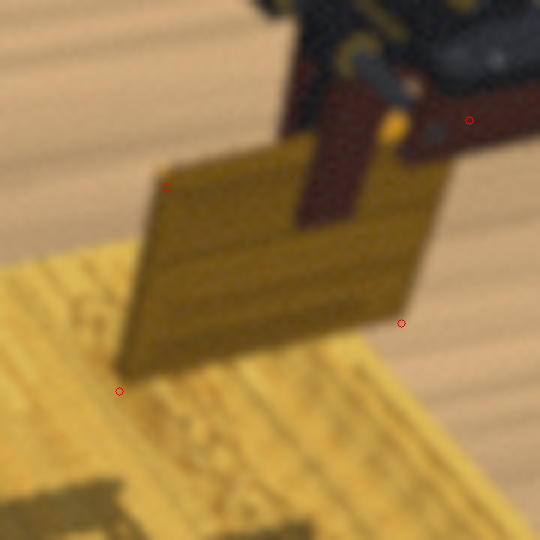

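```bash
python3 - <<'E'
from h import *
s=r.sense();print(s["clock"],s["opening"],abs(s["joint_vel"]).max())
print(r.hand_in())
E
```

```text
28.3667 0.011836908962055158 0.11158992152759588
the job is handed in; nothing more can be done
None
```

The job is done and handed in at 28.4 s. The lid stands open and the gripper holds the golden oak board still over the middle of the panel.

- **Lid:** I opened it by its handle. Letting go nudged it back to about 1.68 rad, so I pushed it further with the fingers. It stands by itself at about 1.8 rad, estimated from the handle's position in the top view.
- **Grasp:** The fully open fingers were too wide for the gaps between the boards. I lowered them turned about 52° to the board, closed lightly, and turned them square while they closed on it. Contact forces stayed under 3 N, and I lifted the board straight up.
- **Final pose:** The board is upright with its lower edge about 10 cm above the panel and its grained face towards the far edge. It is square to the panel by the measured panel angle of 3.65°.
- **Last pictures:** The mahogany and walnut boards are in their slots, the jars and brush look unmoved, and nothing touches the panel. The gripper opening of 11.8 mm matches the 12 mm board.
- **Small disagreement:** In the scene view the board's visible corners are about 1–2.5 px from where I predicted. That puts the board up to about 5 mm higher or nearer the robot than computed, and I left it uncorrected.

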